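Fit the catch strip under the bean chute's apron and hold it down

TASK

Take the wider of the two catch strips off its hooks by its black grip and fit it to the bean chute: lay its foot on the level grey bed and slide it in under the lapped apron, without lifting the apron, until it meets the stop. Keep hold of the strip and finish while still holding it there, pressed firmly down flat on the bed, so that a colleague can tighten the wing screws; leave the narrower strip on the rack and everything else where it is.

Things in the scene. Friction and masses are not known exactly. Their poses are not given: they have to be found in the camera images.
- catch_strip: The wider catch strip: steel angle 180 mm wide (y), 0.2 to 0.31 kg, hung upright. Origin on the underside at the upstand's foot, mid width; z up, x along the foot. Foot: flat plate 4 mm thick, x = -2 to +88 mm. Upstand: 4 mm plate, x = -2 to +2 mm, 60 mm high, hanging slots at y = -45 and +45 mm, 16 mm wide, z = 16 to 46 mm. Starts with its underside 100 mm above the table.
- strip_grip (a point): Point to grip the catch strip, 62 mm above its origin, in its black plastic grip on the middle of the upstand: 14 mm thick (x), 60 mm wide (y), from z = 36 to 74 mm over the strip's underside. Take it from above, fingers closing along the strip's x; nothing stands within 35 mm either side along y or 40 mm behind.
- strip_edge (a point): Middle of the leading edge of the catch strip's foot, on the underside: 88 mm along the strip's x from its origin
- narrow_strip: A second strip of the same profile and grip, but only 130 mm wide, for another chute: hangs on the same rack beside the first and stays there. Which of the two hangs left or right differs.
- rack: Fixed rack: plywood base 110x400x16 mm, four bent wire posts 7 mm thick in a row at y = -150, -60, +60, +150 mm, a pair for each strip. Origin on the table below the strips' upstands, midway between the strips, which hang centred at y = -105 and +105 mm, their x along the rack's x, the back of the upstands against the posts.
- hook_line (a point): Middle of the rack, 146 mm up, where the slots' top edges rest on the hooks. Each hook runs along the rack's +x through a slot and turns up 12 mm in front of the upstand's middle plane, its tip 9 mm above the slot's top edge. A strip comes off when lifted 11 to 20 mm and then moved at least 25 mm along the rack's +x.
- chute: Fixed bean chute; origin on the table below the middle of the apron's lip, x pointing up the chute, away from the robot, z up. Aluminium cheeks beside the bed from x = -130 mm on, 204 mm clear between them, 40 mm high (62 beside the lip). Pan and hopper behind the lip rise to z = 245 mm from x = +145 mm. Brass wing screws at x = -55 mm stand out to y = -142 and +142 mm.
- chute_bed: Level grey bed plate of the chute, in the chute's frame: x = -130 to +35 mm, 236 mm wide, top at z = 16 mm. Two ledges under the lip's corners leave 194 mm between them. The strip's foot slides along it with its x along the chute's x.
- stop_face (a point): Middle of the stop bar's face, at bed height, hidden under the apron at chute x = +35 mm. The strip is home when strip_edge meets it; its upstand then stands at chute x = -53 mm, in front of the lip.
- apron (a joint): Hinged aluminium apron, 0.15 kg, 100 mm from hinge to lip, sloping down 32 degrees from the pan and lapping over the rear of the bed. 0 rad: at rest, its lip's underside 9 mm above the bed; grows as it is lifted (0.1 rad raises the lip about 9 mm). The lip's edge is turned up a little, its front at chute x = -9 mm. Moves freely.
- scoop: white coffee scoop, 63x157x40 mm, a bystander; origin at the centre of its underside
- tape_brown: roll of brown packing tape, 112 mm across, 48 mm high, a bystander; origin at the centre of its underside
- tally_counter: small round white hand counter, 52x47x18 mm, a bystander; origin at the centre of its underside
- marker_black: black felt marker, 139 mm long, a bystander; origin at its middle on the table
- screwdriver: screwdriver with a dark handle, 190 mm long, a bystander; origin at its middle on the table
- bench_brush: wooden bench brush, 254x38x44 mm, a bystander; origin at the centre of its underside

How it is judged:
By the outcome, as a careful person would: the job done as asked, in the order asked, and still so for the second after the job is handed in, while the arm keeps its last pose, push and grip.
It also fails if it takes over 48 s, if anything falls off the work surface, if the arm or the gripper's body presses on something with over 40 N, if the wrist force passes 120 N, or if a joint passes its speed limit or range.

ROBOT

A 6-joint arm with a two-finger parallel gripper is mounted at the origin on a cart in front of the work surface, level with it; the furniture and walls round the work are solid. World frame = base frame: x ahead of the robot, y to its left, z up, the work surface at z = 0. Lengths are in mm, angles in degrees, forces in N, time in s.
With the tool pointing down it reaches from about 325 to 775 mm from the base axis. Payload 5.5 kg.
Tool frame: the origin (TCP) lies midway between the tips of the shut fingers; the grasp point (between the pads) lies 19 mm behind it; z points along the fingers, y is the line along which they close (so a half turn about z gives the same grasp; the last joint's range is limited). The gripper opens to 88 mm and grips with 3 to 60 N. Pads are 20 mm wide; open, the fingers measure 115 mm over their backs; the gripper's body (75 mm by 178 mm) begins 61 mm behind the grasp point.
Start: joints at [-79.796, 5.22, 70.514, -0, 104.267, -3.249], TCP at [139.588, -583.551, 222.631] pointing down, gripper open.
Joint ranges: [-164.24, 164.24], [-49.07, 125.15], [9.68, 141.18], [-86.29, 266.29], [3.28, 154.24], [-151.56, 151.56]. Speed limits (degrees/s): [147.25, 147.25, 172.46, 180, 180, 180].

INTERFACE

Orientations are given as [roll, pitch, yaw] about the fixed x, y, z axes, in that order (R = Rz(yaw) Ry(pitch) Rx(roll)).
In Python, from workcell import readout, snapshot, r, finder gives the robot as it stands.
- The arm moves only by the tool step_arm, never from a script. Its argument "rows" is one flat list of numbers, 5 for each row, row after row: the shift along the world's x, y, z scaled (see below), then the turn about the world's z scaled (see below), then the opening, from 0 (shut) to 1 (fully open). In form: [tx, ty, tz, spin, hand, tx, ty, tz, spin, hand, ...]. A call has 1 to 20 rows; each row is the pose to reach, as a shift and turn from the pose commanded when the call began, turning the shorter way round; what a row does not reach only later rows make up. The controller multiplies each number of a shift by 1 m and each number of a turn by 180 degrees. A row lasts 1/12 s, in which the tool goes at most 41.7 mm and 7.16 degrees, less where a joint would pass 70% of its speed; a pose out of reach is approached as far as the arm can. A call with a number of a shift or a turn outside -1 to 1 is refused whole. A call with a gripper value outside its range is refused whole. The fingers move at their own pace and stop on an object; the grip force is fixed at half the most. Time passes only in rows, so rows that repeat a pose let the fingers close. It gives the time, the measured TCP pose, the force, the opening and the grip force at its end, in the units of the state.
- readout.get_state(): the state, without advancing time (a new reading comes with each control period).
- snapshot(name): name is "scene" or "side" or "wrist"; returns a dict with "frame" (480x640x3 uint8, blue, green, red), "z_map" (480x640 float32, mm along the optical axis (not along the pixel's ray), 0 where there is no reading), "camera_matrix" (3x3 intrinsics, pixels), "k1" (the pictures are not rectified: a ray, as slopes to the right and down, at radius r is drawn at 1 + k1 r^2 times it, then the intrinsics apply), "rvec" (rotation vector, rad) and "tvec" (3), from world to camera coordinates, as OpenCV has them; the wrist camera has in their place "hand_eye" (4x4, takes a point from camera to tool coordinates, whose origin is the TCP and whose axes are the flange's). Camera axes: x right, y down, z forward; pixel columns grow to the right and rows downward; lengths in mm; the calibration is good to about 2 mm. A picture is of the moment at which its call begins: read the wrist's pose just before it.
- r.close_job(): hands the job in; it is judged then, once.
Trained networks look in a picture, given as the dict that the camera call returned (one of the last four; its "shot" number tells which), for a name from the list of things; names that differ only in an ending like _2 or _b are one class to them, and where a whole thing is asked for, a point or a joint stands for the part that bears it (a point fixed in the world has none). Each returns a list of dicts, best first, with "score" (0 to 1); they miss things now and then, are a little off and sometimes report something else, mostly with a low value. They report only what shows in the picture. A call takes as long as a camera call.
- finder.outline_of(target, picture): "pixels" (480x640 bool, what is visible of it) and "location" ([column, row] in pixels, amid what is visible of it).
The state is a dict: "t": time; "joint_pos": joint angles; "dq": joint speeds; "effort": joint torques, N m; "eef_pos": TCP position; "tcp_rot": TCP orientation; "contact_force": force on the tool from outside, world axes, zero at the start; "wrist_torque": the same for the moment, N m; "gripper_width": finger opening in mm; "gripper_force": force on a finger pad.
Only numpy, scipy, OpenCV 4.12 (cv2) and the standard library are available. Lean on these libraries where they do the work, as an engineer would, in place of code of your own. Each camera call takes 0.05 s, during which the arm holds its last target. There are 200 camera calls.

## Working session

There is one attempt and no reset: what is moved stays moved. The work goes in short steps, Python scripts to look and compute and a tool call to move; the robot and the scene stay as the last step left them, time stands still between calls to the robot, and variables do not carry over. Pictures are saved under pics/ and viewed, at most 10 in all, crops included, and the job is handed in when it is done.

Besides the shell and the picture viewer there is one more tool, called after "Call:" as name(argument=value, ...) on one line, values as JSON. step_arm: Moves the arm, as the interface text tells. Its arguments: {"type":"object","properties":{"rows":{"type":"array","items":{"type":"number","minimum":-1,"maximum":1}}},"required":["rows"]}

```bash
mkdir -p pics; ls; cat > h.py <<'E'
import numpy as np, cv2
from workcell import readout, snapshot, r, finder
from scipy.spatial.transform import Rotation as Ro
def toolT(s):
    T=np.eye(4); T[:3,:3]=Ro.from_euler('xyz',s['tcp_rot'],degrees=True).as_matrix(); T[:3,3]=s['eef_pos']; return T
def cam2world(p,s=None):
    T=np.eye(4)
    if 'hand_eye' in p: return toolT(s)@np.array(p['hand_eye'])
    T[:3,:3]=cv2.Rodrigues(np.array(p['rvec'],float))[0]; T[:3,3]=np.ravel(p['tvec']); return np.linalg.inv(T)
def rays(p,uv):
    K=np.array(p['camera_matrix']); uv=np.asarray(uv,float).reshape(-1,2)
    d=np.c_[(uv[:,0]-K[0,2])/K[0,0],(uv[:,1]-K[1,2])/K[1,1]]
    u=d.copy()
    for _ in range(10): u=d/(1+p['k1']*(u**2).sum(1))[:,None]
    return np.c_[u,np.ones(len(u))]
def world(p,uv,s=None,z=None):
    uv=np.asarray(uv,float).reshape(-1,2)
    if z is None: z=p['z_map'][uv[:,1].astype(int),uv[:,0].astype(int)]
    T=cam2world(p,s); return (rays(p,uv)*np.asarray(z).reshape(-1,1))@T[:3,:3].T+T[:3,3]
def project(p,X,s=None):
    T=np.linalg.inv(cam2world(p,s)); c=np.asarray(X,float).reshape(-1,3)@T[:3,:3].T+T[:3,3]
    a=c[:,:2]/c[:,2:]; a=a*(1+p['k1']*(a**2).sum(1))[:,None]; K=np.array(p['camera_matrix'])
    return np.c_[a[:,0]*K[0,0]+K[0,2],a[:,1]*K[1,1]+K[1,2]]
def mask_pts(p,m,s=None):
    v,u=np.nonzero(m&(p['z_map']>0)); return world(p,np.c_[u,v],s)
E
python3 - <<'E'
from h import *
np.set_printoptions(precision=1,suppress=True)
print(readout.get_state())
for n in ['scene','side']:
    p=snapshot(n); cv2.imwrite(f'pics/{n}0.png',p['frame'])
    print(n,cam2world(p)[:3,3],p['k1'],p['camera_matrix'])
    for t in ['catch_strip','narrow_strip','strip_grip','rack','chute','chute_bed','apron','scoop','tape_brown','bench_brush']:
        for o in finder.outline_of(t,p)[:2]:
            P=mask_pts(p,o['pixels'])
            if len(P): print(t,round(o['score'],2),np.round(o['location']),len(P),np.percentile(P,[3,50,97],axis=0).ravel())
E
```

```text
pics
{'t': 0.0, 'joint_pos': array([-79.8,   5.3,  70.6,   0. , 104.3,  -3.2]), 'dq': array([ 0. ,  0. ,  0. ,  0. ,  0.1, -0.1]), 'effort': array([  0. , -44.6, -40.6,   0.1,   0. ,  -0. ]), 'eef_pos': array([ 139.5, -583.2,  221.5]), 'tcp_rot': array([-179.9,   -0. ,   13.5]), 'contact_force': array([-1.2,  0.1, -0.7]), 'wrist_torque': array([ 0., -0.,  0.]), 'gripper_force': 0.0, 'gripper_width': 87.46869886185387}
scene [-667.3 -661.3  850.4] -0.09926693362464153 [[550.2   0.  316.8]
 [  0.  550.2 236.5]
 [  0.    0.    1. ]]
catch_strip 0.8 [331. 246.] 1466 [ 438.5 -216.    99.2  478.1 -142.1  132.5  523.9  -66.9  171.5]
narrow_strip 0.58 [408. 243.] 1210 [ 549.6 -380.9   44.5  579.4 -323.   130.3  762.  -240.5  172.3]
narrow_strip 0.57 [175. 225.] 2211 [392.2 217.9   3.7 543.6 391.4  31.1 779.6 498.8 114.8]
strip_grip 0.71 [327. 244.] 1363 [ 439.7 -215.6  100.4  478.2 -142.6  134.5  520.7  -69.2  170.6]
chute 0.65 [176. 231.] 2328 [391.3 215.6   2.6 541.2 394.5  30.8 772.8 499.6 115.9]
chute_bed 0.69 [170. 254.] 726 [382.6 203.6   1.1 450.8 377.1  14.1 594.3 435.9  19.4]
apron 
[... 1166 characters left out ...]
1 [430.7 262.7  11.1 645.6 441.1  84.3 809.2 573.7 245.4]
chute_bed 0.69 [286. 386.] 4776 [400.7 240.3   8.  483.5 346.   14.9 560.9 466.8  17.5]
apron 0.65 [408. 236.] 501 [ 327.5 -445.5    0.5  345.7 -281.8   41.9  361.6 -217.8   45.5]
apron 0.56 [231. 374.] 3066 [527.  298.   27.7 587.8 377.5  53.7 649.2 447.4  84.4]
scoop 0.74 [396. 196.] 312 [ 376.1 -591.7   -2.2  426.8 -531.2   25.2  458.6 -463.5   39.8]
tape_brown 0.57 [285. 256.] 1081 [ 610.8 -110.6    3.8  659.9  -49.5   36.8  706.1  -11.9   48.6]
bench_brush 0.83 [408. 234.] 544 [ 327.4 -451.    -1.9  345.4 -284.2   41.6  362.4 -217.9   45.5]
bench_brush 0.29 [181. 377.] 31583 [430.9 257.7  10.5 646.1 440.6  83.9 810.6 574.1 245.4]
```

View pics/side0.png

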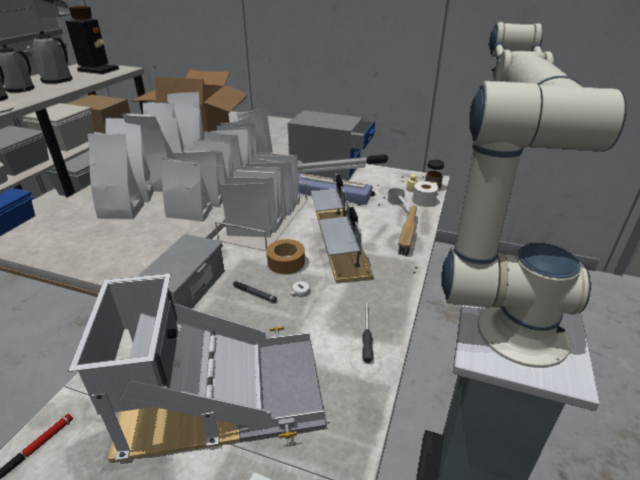

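View pics/scene0.png

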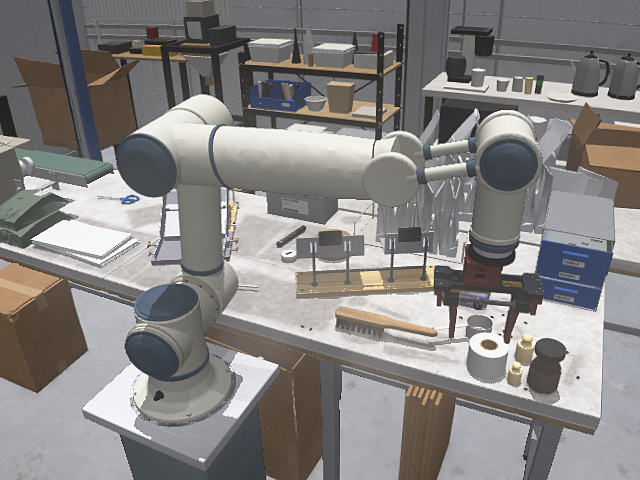

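The side view shows the chute at lower left, with its lip near (262,370). The rack is mid-picture, with the wide strip near (340,232) and the narrow one near (329,198). The scene view shows the backs of both strips at (331,246) and (408,243).

```bash
cat >> h.py <<'E'
def linefit(Q):
    Q=Q[:,:2]
    for _ in range(5):
        c=np.median(Q,0) if _==0 else Q.mean(0)
        w=np.linalg.svd(Q-c)[2]; d=np.abs((Q-c)@w[1]); k=d<max(3,2*np.median(d)); Q=Q[k]
    return Q.mean(0),w[0],np.degrees(np.arctan2(w[0][1],w[0][0]))
E
python3 - <<'E'
from h import *
np.set_printoptions(precision=1,suppress=True)
for n in ['scene','side']:
    p=snapshot(n)
    for t in ['catch_strip','narrow_strip']:
        o=finder.outline_of(t,p)[0]; m=cv2.erode(o['pixels'].astype(np.uint8),np.ones((3,3)))>0
        P=mask_pts(p,m); U=P[(P[:,2]>115)&(P[:,2]<180)&(P[:,1]<0)]
        if len(U)>20: print(n,t,'upstand',len(U),*linefit(U))
        if n=='side':
            F=P[(P[:,2]<110)&(P[:,2]>90)]
            print('foot rect',cv2.minAreaRect(F[:,:2].astype(np.float32)))
        G=P[(P[:,2]>165)]; print('grip top',len(G),G.mean(0) if len(G) else '')
    if n=='side':
        o=[o for o in finder.outline_of('chute_bed',p)][0]; m=cv2.erode(o['pixels'].astype(np.uint8),np.ones((3,3)))>0
        P=mask_pts(p,m);B=P[np.abs(P[:,2]-16)<4]; print('bed',len(B),cv2.minAreaRect(B[:,:2].astype(np.float32)),np.median(B[:,2]))
        A=mask_pts(p,np.ones((480,640),bool))
        H=A[(A[:,2]>240)&(A[:,2]<250)&(A[:,1]>150)&(A[:,1]<700)&(A[:,0]>500)]; print('hopper top',len(H),cv2.minAreaRect(H[:,:2].astype(np.float32)))
E
```

```text
scene catch_strip upstand 967 [ 476.8 -141.8] [ 0.5 -0.9] -61.77637780171141
grip top 73 [ 475.1 -141.1  169.8]
scene narrow_strip upstand 696 [ 574.5 -323. ] [ 0.5 -0.9] -62.07091686601676
grip top 77 [ 575.8 -328.9  170.1]
side catch_strip upstand 132 [ 469.6 -106.7] [-0.5  0.8] 122.55250914677409
foot rect ((516.802734375, -117.1528549194336), (83.33366394042969, 173.28013610839844), 28.680971145629883)
grip top 26 [ 481.  -124.   170.4]
side narrow_strip upstand 103 [ 573.2 -299.1] [-0.5  0.8] 123.21124498722682
foot rect ((617.3817749023438, -301.6231689453125), (84.13409423828125, 129.74099731445312), 29.045352935791016)
grip top 32 [ 581.7 -313.4  170.8]
bed 4126 ((501.20489501953125, 347.3761291503906), (160.2494354248047, 221.30824279785156), 28.428417205810547) 15.008839391465301
hopper top 1960 ((729.6513061523438, 462.9027099609375), (125.866455078125, 225.3212890625), 28.74805450439453)
```

Call:
step_arm(rows=[0.17, 0.22, 0.1, 0.3, 0.55, 0.339, 0.442, 0.1, 0.583, 0.55, 0.339, 0.442, 0.1, 0.583, 0.55, 0.339, 0.442, 0.1, 0.583, 0.55, 0.339, 0.442, 0.1, 0.583, 0.55, 0.339, 0.442, 0.1, 0.583, 0.55, 0.339, 0.442, 0.1, 0.583, 0.55, 0.339, 0.442, 0.1, 0.583, 0.55, 0.339, 0.442, 0.1, 0.583, 0.55, 0.339, 0.442, 0.1, 0.583, 0.55, 0.339, 0.442, 0.1, 0.583, 0.55, 0.339, 0.442, 0.1, 0.583, 0.55, 0.339, 0.442, 0.1, 0.583, 0.55, 0.339, 0.442, 0.1, 0.583, 0.55, 0.339, 0.442, 0.1, 0.583, 0.55, 0.339, 0.442, 0.1, 0.583, 0.55, 0.339, 0.442, 0.1, 0.583, 0.55, 0.339, 0.442, 0.1, 0.583, 0.55])

```text
t: 2.95
eef_pos: [478.2, -142.1, 322.6]
tcp_rot: [-180.0, 0.0, 118.2]
contact_force: [-0.6, -0.2, 0.0]
gripper_width: 48.2
gripper_force: 0.0
```

```bash
python3 - <<'E'
from h import *
np.set_printoptions(precision=1,suppress=True)
s=readout.get_state(); p=snapshot('wrist'); cv2.imwrite('pics/w1.png',p['frame'])
print(p['hand_eye'])
for t in ['catch_strip','narrow_strip','strip_grip']:
    for o in finder.outline_of(t,p)[:2]:
        m=cv2.erode(o['pixels'].astype(np.uint8),np.ones((3,3)))>0
        P=mask_pts(p,m,s)
        print(t,round(o['score'],2),np.round(o['location']),len(P))
        for a,b in [(168,180),(150,166),(110,135),(90,110)]:
            Q=P[(P[:,2]>a)&(P[:,2]<b)]
            if len(Q)>30: print('  ',a,b,len(Q),Q.mean(0),cv2.minAreaRect(Q[:,:2].astype(np.float32)))
np.savez('w1.npz',z=p['z_map'])
E
```

```text
[[  -0.    -1.    -0.3   81.4]
 [   1.    -0.    -0.     0.4]
 [   0.    -0.3    1.  -162.1]
 [   0.     0.     0.     1. ]]
catch_strip 0.79 [360. 198.] 15375
   168 180 1185 [ 480.5 -138.2  173. ] ((481.2939147949219, -139.42367553710938), (13.973771095275879, 58.86247253417969), 27.98760414123535)
   150 166 681 [ 471.  -122.2  158.7] ((479.5193176269531, -140.56710815429688), (12.367454528808594, 176.48629760742188), 25.5518741607666)
   110 135 61 [ 469.1 -125.5  125. ] ((475.49932861328125, -137.33169555664062), (0.9240109324455261, 163.76876831054688), 28.220998764038086)
   90 110 13372 [ 517.1 -111.8  101.2] ((519.46044921875, -119.2479248046875), (81.15816497802734, 179.33502197265625), 28.10183334350586)
catch_strip 0.62 [302. 274.] 9791
   150 166 104 [ 528.5 -206.1  153.1] ((539.231201171875, -226.5589599609375), (5.361540794372559, 302.4299621582031), 28.187572479248047)
   110 135 118 [ 527.4 -245.3  123.5] ((521.7548828125, -234.75054931640625), (5.36307430267334, 301.76531982421875), 28.0743350982666)
   90 110 74 [ 523.8 -239.   100.6] ((500.5382385253906, -195.6163
[... 564 characters left out ...]
610.681396484375, -309.21990966796875), (74.30533599853516, 142.7542266845703), 38.68766403198242)
strip_grip 0.84 [360. 196.] 15300
   168 180 1177 [ 480.5 -138.1  173.1] ((481.2939147949219, -139.42367553710938), (13.973771095275879, 58.86247253417969), 27.98760414123535)
   150 166 656 [ 469.8 -119.9  158.8] ((479.10797119140625, -139.83990478515625), (12.413774490356445, 173.3222198486328), 25.48212242126465)
   110 135 38 [ 468.6 -124.5  125.7] ((475.58258056640625, -136.7913818359375), (0.7740058302879333, 157.82135009765625), 28.54703140258789)
   90 110 13369 [ 517.1 -111.9  101.2] ((519.6262817382812, -119.63304901123047), (81.34278869628906, 178.50003051757812), 28.236215591430664)
```

View pics/w1.png

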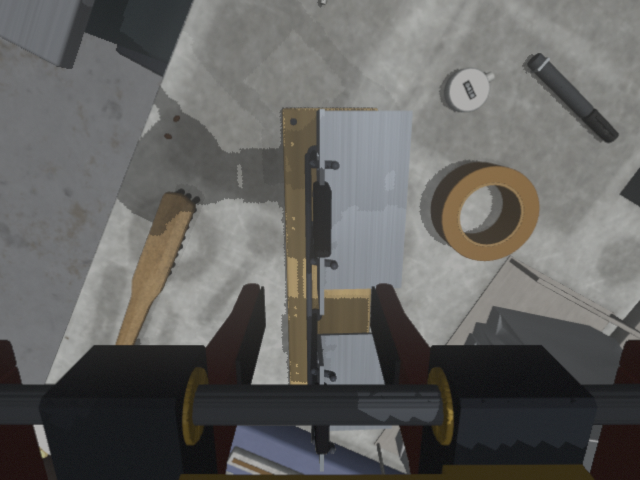

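The picture shows the wide strip, with its grip at (322,218), the scene tape at (490,210), and the fingers straddling the grip's plane. I'll lower onto the grip and close.

Call:
step_arm(rows=[0.002, 0.002, -0.04, 0, 0.55, 0.002, 0.002, -0.08, 0, 0.55, 0.002, 0.002, -0.12, 0, 0.55, 0.002, 0.002, -0.15, 0, 0.55, 0.002, 0.002, -0.17, 0, 0.55, 0.002, 0.002, -0.179, 0, 0.55, 0.002, 0.002, -0.179, 0, 0.55, 0.002, 0.002, -0.179, 0, 0.3, 0.002, 0.002, -0.179, 0, 0.0, 0.002, 0.002, -0.179, 0, 0.0, 0.002, 0.002, -0.179, 0, 0.0, 0.002, 0.002, -0.179, 0, 0.0, 0.002, 0.002, -0.179, 0, 0.0])

```text
t: 4.23
eef_pos: [480.7, -139.7, 144.3]
tcp_rot: [180.0, 0.0, 118.4]
contact_force: [-2.6, -1.2, 0.5]
gripper_width: 13.7
gripper_force: 30.0
```

Call:
step_arm(rows=[0, 0, 0.008, 0, 0, 0, 0, 0.0155, 0, 0, 0, 0, 0.0155, 0, 0, 0, 0, 0.0155, 0, 0, 0.009, 0.005, 0.0155, 0, 0, 0.022, 0.012, 0.0155, 0, 0, 0.035, 0.019, 0.0155, 0, 0, 0.048, 0.026, 0.0155, 0, 0, 0.053, 0.028, 0.0155, 0, 0, 0.053, 0.028, 0.0155, 0, 0, 0.053, 0.028, 0.04, 0, 0, 0.053, 0.028, 0.075, 0, 0, 0.053, 0.028, 0.075, 0, 0])

```text
t: 5.32
eef_pos: [535.0, -112.2, 225.7]
tcp_rot: [179.6, 0.4, 118.4]
contact_force: [0.8, 0.1, -0.4]
gripper_width: 13.8
gripper_force: 30.0
```

```bash
python3 - <<'E'
from h import *
np.set_printoptions(precision=1,suppress=True)
s=readout.get_state(); print({k:s[k] for k in ['t','eef_pos','tcp_rot','contact_force','wrist_torque','gripper_width']})
p=snapshot('side'); cv2.imwrite('pics/s2.png',p['frame'])
o=finder.outline_of('catch_strip',p)
for q in o[:1]:
    P=mask_pts(p,cv2.erode(q['pixels'].astype(np.uint8),np.ones((3,3)))>0); print(q['score'],q['location'],np.percentile(P,[3,50,97],axis=0))
# chute: bed & cheeks from side view
A=mask_pts(p,np.ones((480,640),bool)); A=A[(A[:,1]>150)&(A[:,1]<700)&(A[:,0]>330)&(A[:,0]<800)]
c,sn=np.cos(np.radians(28.4)),np.sin(np.radians(28.4))
L=np.c_[A[:,0]*c+A[:,1]*sn,-A[:,0]*sn+A[:,1]*c,A[:,2]]
for a,b in [(13,18),(38,42),(60,64),(22,34),(243,248)]:
    Q=L[(L[:,2]>a)&(L[:,2]<b)]; print(a,b,len(Q)); 
    for k in (0,1): h,e=np.histogram(Q[:,k],bins=np.arange(Q[:,k].min()//5*5,Q[:,k].max()+5,5)); print('   ',int(e[0]),h.tolist())
E
```

```text
{'t': 5.3167, 'eef_pos': array([ 535. , -112.2,  225.7]), 'tcp_rot': array([179.6,   0.4, 118.4]), 'contact_force': array([ 0.8,  0.1, -0.4]), 'wrist_torque': array([-0.1, -0.1, -0. ]), 'gripper_width': 13.779041678526134}
0.85 [318.4, 211.0] [[ 504.1 -160.5  182.1]
 [ 564.5  -82.3  184.4]
 [ 630.2  -15.   238.6]]
13 18 6492
    380 [6, 10, 8, 7, 11, 7, 7, 0, 0, 0, 0, 0, 0, 0, 0, 0, 0, 0, 0, 0, 0, 0, 0, 0, 0, 0, 0, 0, 30, 165, 168, 168, 163, 162, 169, 168, 171, 170, 170, 178, 168, 157, 166, 154, 161, 162, 172, 185, 174, 159, 159, 156, 167, 37, 28, 31, 23, 21, 27, 23, 36, 21, 15, 25, 23, 27, 27, 28, 31, 30, 31, 11, 19, 21, 14, 29, 43, 43, 33, 45, 43, 40, 47, 49, 55, 46, 53, 52, 64, 58, 69, 68, 60, 76, 68, 73, 71, 70, 67, 76, 65, 65, 71, 51, 62, 50, 43, 41, 19]
    -50 [24, 95, 75, 76, 82, 78, 85, 87, 75, 81, 92, 95, 87, 94, 96, 91, 107, 98, 94, 99, 87, 96, 100, 111, 101, 105, 158, 152, 182, 173, 193, 196, 215, 211, 217, 197, 207, 227, 203, 130, 146, 143, 265, 346, 348, 197, 32, 0, 0, 0, 0, 0, 0, 0, 0, 0, 0, 0, 0, 8, 12, 19, 4]
38 42 439
    520 [1, 4, 4, 6, 5, 5, 4, 4, 5, 7, 6, 6, 3, 
[... 929 characters left out ...]
, 5, 1, 0, 2, 3, 0, 0, 0, 0, 0, 0, 6, 11, 10, 10, 8, 0, 0, 0, 0, 0, 0, 0, 0, 0, 0, 0, 0, 0, 0, 0, 0, 0, 0, 0, 0, 0, 0, 0, 0, 0, 0, 0, 9, 12, 9, 11, 8]
    -85 [6, 31, 10, 4, 3, 2, 3, 68, 147, 15, 23, 19, 21, 20, 16, 17, 16, 23, 21, 29, 22, 24, 28, 14, 18, 19, 19, 15, 19, 20, 19, 17, 20, 22, 20, 20, 17, 22, 20, 27, 20, 20, 9, 1, 0, 0, 0, 2, 3, 230, 100, 51, 9, 9, 5, 18, 48]
243 248 1567
    795 [54, 259, 211, 37, 26, 27, 32, 31, 30, 30, 35, 32, 32, 29, 33, 32, 34, 33, 21, 18, 20, 19, 19, 111, 210, 151, 1]
    -55 [14, 72, 89, 34, 11, 7, 12, 8, 6, 10, 10, 7, 10, 17, 17, 19, 17, 24, 21, 22, 25, 25, 21, 25, 23, 22, 31, 28, 24, 32, 27, 27, 27, 32, 27, 27, 33, 29, 37, 28, 38, 31, 55, 172, 227, 67]
```

Call:
step_arm(rows=[-0.004, 0.02, 0, 0, 0, -0.01, 0.05, 0, 0, 0, -0.017, 0.08, 0, 0, 0, -0.024, 0.115, 0, 0, 0, -0.031, 0.15, 0, 0, 0, -0.039, 0.185, 0, 0, 0, -0.046, 0.22, 0, 0, 0, -0.053, 0.255, 0, 0, 0, -0.06, 0.29, 0, 0, 0, -0.068, 0.325, 0, 0, 0, -0.075, 0.36, 0, 0, 0, -0.081, 0.39, 0, 0, 0, -0.086, 0.41, 0, 0, 0, -0.088, 0.422, 0, 0, 0, -0.088, 0.422, 0, 0, 0, -0.088, 0.422, 0, 0, 0])

```text
t: 6.75
eef_pos: [445.3, 309.9, 217.2]
tcp_rot: [-179.9, 0.1, 118.4]
contact_force: [0.6, -0.2, -3.1]
gripper_width: 14.2
gripper_force: 30.0
```

```bash
python3 - <<'E'
from h import *
np.set_printoptions(precision=1,suppress=True)
s=readout.get_state(); print({k:s[k] for k in ['t','eef_pos','tcp_rot','contact_force','wrist_torque','gripper_width']})
c,sn=np.cos(np.radians(28.4)),np.sin(np.radians(28.4))
R=np.array([[c,sn,0],[-sn,c,0],[0,0,1]])
g=R@s['eef_pos']; print('tcp local',g)
w=snapshot('wrist'); cv2.imwrite('pics/w3.png',w['frame'])
p=snapshot('side'); cv2.imwrite('pics/s3.png',p['frame'])
for n,q in (('wrist',w),('side',p)):
    o=finder.outline_of('catch_strip',q)
    if o:
        P=mask_pts(q,cv2.erode(o[0]['pixels'].astype(np.uint8),np.ones((3,3)))>0,s)@R.T-g
        F=P[(P[:,0]>15)&(P[:,0]<84)&(P[:,2]<-20)&(P[:,2]>-60)]
        co=np.linalg.lstsq(np.c_[F[:,:2],np.ones(len(F))],F[:,2],rcond=None)[0]
        print(n,o[0]['score'],'foot top plane rel tcp',co*[1000,1000,1],'extent',np.percentile(F,[1,99],axis=0),cv2.minAreaRect(F[:,:2].astype(np.float32)))
    A=mask_pts(q,np.ones((480,640),bool),s)@R.T
    for nm,zr in (('bed',(12,19)),('cheek40',(37,43)),('cheek62',(59,65)),('lip',(24,34))):
        Q=A[(A[:,2]>zr[0])&(A[:,2]<zr[1])&(A[:,0]>510)&(A[:,0]<665)&(A[:,1]>-70)&(A[:,1]<200)]
        if len(Q)<20: continue
        print(n,nm,len(Q),'z',np.median(Q[:,2]))
        for k in (0,1): h,e=np.histogram(Q[:,k],bins=np.arange(510,670,4) if k==0 else np.arange(-72,200,4)); print('   ',int(e[0]),h.tolist())
E
```

```text
{'t': 6.75, 'eef_pos': array([445.3, 309.9, 217.2]), 'tcp_rot': array([-179.9,    0.1,  118.4]), 'contact_force': array([ 0.6, -0.2, -3.1]), 'wrist_torque': array([-0.1, -0. , -0. ]), 'gripper_width': 14.162204483136502}
tcp local [539.1  60.8 217.2]
wrist 0.94 foot top plane rel tcp [ -5.    0.1 -40.7] extent [[ 15.9 -42.2 -42.4]
 [ 83.4  87.5 -39.4]] ((49.497955322265625, 21.626327514648438), (68.99342346191406, 133.79429626464844), 0.0016092328587546945)
wrist bed 4254 z 15.834399767641713
    510 [0, 0, 4, 678, 679, 652, 57, 70, 85, 76, 96, 83, 86, 92, 84, 96, 86, 93, 49, 39, 32, 31, 27, 31, 34, 32, 68, 91, 94, 89, 91, 87, 75, 79, 72, 67, 61, 50, 38]
    -72 [0, 0, 0, 0, 0, 0, 0, 0, 0, 0, 0, 0, 0, 0, 0, 0, 0, 0, 0, 0, 0, 0, 0, 2, 9, 40, 49, 47, 47, 47, 50, 48, 49, 48, 49, 54, 52, 47, 48, 56, 55, 52, 65, 52, 60, 55, 53, 64, 63, 54, 65, 52, 62, 64, 63, 53, 65, 692, 99, 440, 623, 618, 43, 0, 0, 0, 0]
wrist cheek40 574 z 39.587816606980965
    510 [0, 0, 0, 19, 17, 19, 23, 22, 22, 20, 22, 21, 21, 19, 20, 17, 19, 20, 26, 28, 27, 20, 22, 27, 27, 21, 18, 19, 20, 0, 1, 0, 2, 1, 3, 3, 2, 
[... 2173 characters left out ...]
, 0, 0, 0, 0, 0, 6, 4, 8, 9, 6, 8, 11, 7, 5, 5]
    -72 [0, 0, 0, 0, 0, 0, 11, 15, 0, 0, 0, 0, 0, 0, 0, 0, 0, 0, 0, 0, 0, 0, 0, 0, 0, 0, 0, 0, 0, 0, 0, 0, 0, 0, 0, 0, 0, 0, 0, 0, 0, 0, 0, 0, 0, 0, 0, 0, 0, 0, 0, 0, 0, 0, 0, 0, 0, 1, 40, 2, 0, 0, 0, 0, 0, 0, 0]
side lip 949 z 29.888349565832982
    510 [0, 0, 0, 3, 7, 6, 4, 7, 6, 6, 7, 7, 7, 6, 6, 7, 6, 9, 11, 17, 17, 24, 31, 16, 17, 12, 6, 4, 7, 7, 7, 10, 15, 46, 133, 131, 136, 130, 78]
    -72 [0, 0, 0, 0, 0, 0, 20, 20, 13, 10, 10, 13, 12, 11, 11, 12, 12, 10, 17, 11, 14, 15, 14, 12, 11, 13, 14, 12, 11, 15, 16, 12, 19, 13, 13, 16, 16, 19, 11, 18, 14, 15, 15, 16, 18, 16, 16, 17, 18, 12, 3, 0, 0, 0, 0, 0, 0, 1, 172, 13, 22, 35, 6, 8, 4, 3, 33]
```

View pics/w3.png

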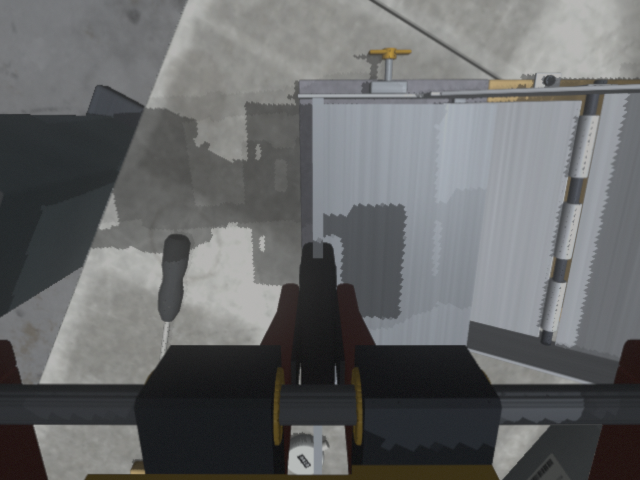

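View pics/s3.png

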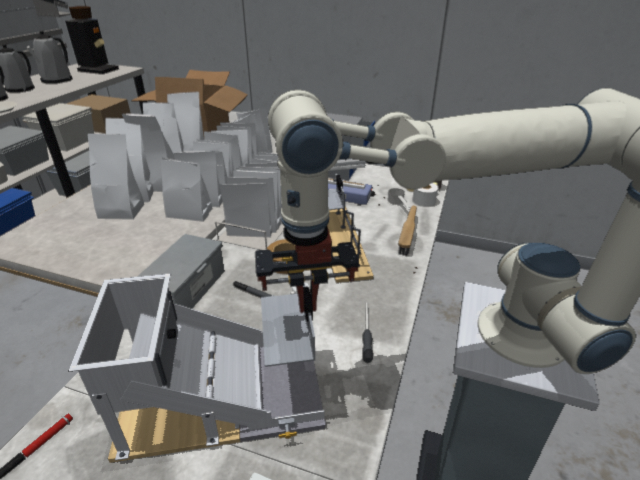

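The wrist view shows the strip held level over the bed. The left cheek runs along row 95, the wing screw is at (390,60), and the lip is out of sight under the foot. The side view agrees: the foot is over the bed near (288,325), short of the lip. I'll lower it between the cheeks.

Call:
step_arm(rows=[-0.002, -0.0025, -0.015, 0, 0, -0.002, -0.0025, -0.04, 0, 0, -0.002, -0.0025, -0.07, 0, 0, -0.002, -0.0025, -0.1, 0, 0, -0.002, -0.0025, -0.12, 0, 0, -0.002, -0.0025, -0.135, 0, 0, -0.002, -0.0025, -0.145, 0, 0, -0.002, -0.0025, -0.15, 0, 0, -0.002, -0.0025, -0.1525, 0, 0, -0.002, -0.0025, -0.1525, 0, 0, -0.002, -0.0025, -0.1525, 0, 0])

```text
t: 7.87
eef_pos: [444.3, 308.1, 67.5]
tcp_rot: [179.9, -0.0, 118.4]
contact_force: [0.2, -1.0, -2.5]
gripper_width: 13.9
gripper_force: 30.0
```

```bash
cat > look.py <<'E'
import sys
from h import *
np.set_printoptions(precision=2,suppress=True)
s=readout.get_state(); print({k:s[k] for k in ['t','eef_pos','tcp_rot','contact_force','wrist_torque','gripper_width']})
c,sn=np.cos(np.radians(28.4)),np.sin(np.radians(28.4))
R=np.array([[c,sn,0],[-sn,c,0],[0,0,1]]); g=R@s['eef_pos']; print('tcp local',g)
w=snapshot('wrist'); p=snapshot('side'); cv2.imwrite(f'pics/w{sys.argv[1]}.png',w['frame'])
cv2.imwrite(f'pics/s{sys.argv[1]}.png',cv2.resize(p['frame'][260:460,160:380],None,fx=3,fy=3))
for n,q in (('wrist',w),('side',p)):
    o=finder.outline_of('catch_strip',q)
    if o:
        P=mask_pts(q,cv2.erode(o[0]['pixels'].astype(np.uint8),np.ones((3,3)))>0,s)@R.T
        F=P[(P[:,0]-g[0]>12)&(P[:,0]-g[0]<95)&(P[:,2]<g[2]-20)]
        if len(F)>50:
            co=np.linalg.lstsq(np.c_[F[:,:2]-g[:2],np.ones(len(F))],F[:,2],rcond=None)[0]
            print(n,len(F),'foot top plane',co*[1000,1000,1],'extent',np.percentile(F,[1,99],axis=0).ravel())
    A=mask_pts(q,np.ones((480,640),bool),s)@R.T
    for nm,lo,hi in (('left',155,170),('right',-52,-36)):
        Q=A[(A[:,2]>36)&(A[:,2]<43)&(A[:,0]>525)&(A[:,0]<625)&(A[:,1]>lo)&(A[:,1]<hi)]
        if len(Q)>15: print(n,nm,len(Q),*linefit(Q))
E
python3 look.py 4
```

```text
{'t': 7.8667, 'eef_pos': array([444.27, 308.15,  67.45]), 'tcp_rot': array([179.89,  -0.  , 118.38]), 'contact_force': array([ 0.17, -0.99, -2.53]), 'wrist_torque': array([-0.05, -0.13,  0.03]), 'gripper_width': 13.904950680585426}
tcp local [537.36  59.76  67.45]
wrist 31908 foot top plane [-0.83  1.24 26.8 ] extent [550.32  17.83  25.32 624.21 147.25  28.28]
wrist left 2227 [576.   161.39] [-1. -0.] -179.90871140595166
wrist right 343 [539.91 -44.81] [1.   0.01] 0.45951637617018787
side 2330 foot top plane [ 1.5   1.61 25.94] extent [550.49 -23.45  22.8  623.67 146.66  29.46]
side left 117 [574.4  161.83] [1. 0.] 0.18431464590676191
side right 31 [571.33 -44.94] [1. 0.] 0.1719327219156943
```

Call:
step_arm(rows=[0, 0, -0.002, 0, 0, 0, 0, -0.004, 0, 0, 0, 0, -0.005, 0, 0, 0, 0, -0.006, 0, 0, 0, 0, -0.006, 0, 0, 0, 0, -0.007, 0, 0, 0, 0, -0.007, 0, 0, 0, 0, -0.007, 0, 0])

```text
t: 8.73
eef_pos: [443.7, 308.1, 60.6]
tcp_rot: [180.0, -0.0, 118.4]
contact_force: [-3.3, -2.5, 6.8]
gripper_width: 14.0
gripper_force: 30.0
```

Call:
step_arm(rows=[0.004, 0.0022, 0, 0, 0, 0.008, 0.0043, 0, 0, 0, 0.012, 0.0065, 0, 0, 0, 0.016, 0.0087, 0, 0, 0, 0.02, 0.0108, 0, 0, 0, 0.024, 0.013, 0, 0, 0, 0.028, 0.0151, 0, 0, 0, 0.032, 0.0173, 0, 0, 0, 0.032, 0.0173, 0, 0, 0])

```text
t: 9.48
eef_pos: [476.5, 325.7, 60.6]
tcp_rot: [179.9, -0.0, 118.4]
contact_force: [-2.0, -0.5, 4.3]
gripper_width: 13.9
gripper_force: 30.0
```

```bash
cat >> look.py <<'E'
o=finder.outline_of('apron',p)
for q in o[:2]:
    P=mask_pts(p,cv2.erode(q['pixels'].astype(np.uint8),np.ones((3,3)))>0)@R.T-[652.5,58.5,0]
    F=P[(P[:,0]>0)&(P[:,0]<60)&(np.abs(P[:,1])<90)]
    if len(F)>50: print('apron',len(F),'slope deg, z at x=0',np.degrees(np.arctan(np.polyfit(F[:,0],F[:,2],1)[0])),np.polyfit(F[:,0],F[:,2],1)[1])
E
python3 look.py 5
```

```text
{'t': 9.4833, 'eef_pos': array([476.47, 325.75,  60.61]), 'tcp_rot': array([179.89,  -0.  , 118.39]), 'contact_force': array([-2.01, -0.45,  4.33]), 'wrist_torque': array([-0.29,  0.08, -0.02]), 'gripper_width': 13.884399417881534}
tcp local [574.05  59.92  60.61]
wrist 25438 foot top plane [-1.2   0.29 19.96] extent [586.82  17.91  18.44 646.06 147.85  21.4 ]
wrist left 2374 [576.44 161.55] [-1.   -0.01] -179.63482530045778
wrist right 455 [574.11 -44.67] [1.   0.01] 0.31511855690059254
side 1640 foot top plane [-3.96  1.25 19.17] extent [586.88 -24.85  15.58 642.48 142.33  21.96]
side left 118 [574.88 161.94] [1.   0.01] 0.4188825890715528
apron 1776 slope deg, z at x=0 32.00465650142429 26.449801982788973
```

View pics/s5.png

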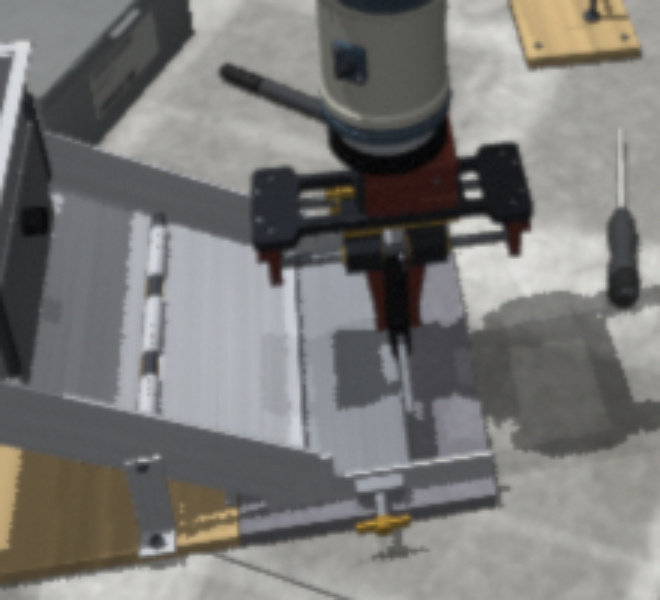

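The foot is flat on the bed and under the lip at (297,360). The apron is still at 32°. I'll keep sliding.

Call:
step_arm(rows=[0.004, 0.0022, 0, 0.001, 0, 0.008, 0.0044, 0, 0.0015, 0, 0.012, 0.0066, 0, 0.0015, 0, 0.015, 0.0082, 0, 0.0015, 0, 0.0175, 0.0096, 0, 0.0015, 0, 0.0193, 0.0105, 0, 0.0015, 0, 0.0193, 0.0105, 0, 0.0015, 0])

```text
t: 10.32
eef_pos: [495.2, 336.0, 60.6]
tcp_rot: [179.9, -0.0, 118.7]
contact_force: [-2.5, -1.7, 7.1]
gripper_width: 13.7
gripper_force: 30.0
```

Call:
step_arm(rows=[0.0009, 0.0005, 0, 0, 0, 0.0018, 0.001, 0, 0, 0, 0.0026, 0.0014, 0, 0, 0, 0.0026, 0.0014, 0, 0, 0])

```text
t: 10.65
eef_pos: [497.5, 337.3, 60.6]
tcp_rot: [180.0, -0.0, 118.7]
contact_force: [-3.9, -2.0, 8.8]
gripper_width: 13.6
gripper_force: 30.0
```

Call:
step_arm(rows=[0.0009, 0.0005, 0, 0, 0, 0.0018, 0.001, 0, 0, 0, 0.0018, 0.001, 0, 0, 0])

```text
t: 10.9
eef_pos: [498.8, 337.9, 60.6]
tcp_rot: [-180.0, 0.0, 118.7]
contact_force: [-7.0, -3.6, 8.4]
gripper_width: 13.6
gripper_force: 30.0
```

Call:
step_arm(rows=[0.0009, 0.0005, 0, 0, 0, 0.0018, 0.001, 0, 0, 0, 0.0018, 0.001, 0, 0, 0])

```text
t: 11.15
eef_pos: [498.9, 338.0, 60.9]
tcp_rot: [-179.7, 0.0, 118.7]
contact_force: [-14.5, -8.6, 12.9]
gripper_width: 13.9
gripper_force: 30.0
```

Call:
step_arm(rows=[-0.0006, -0.0003, -0.001, 0, 0, -0.0008, -0.0004, -0.002, 0, 0, -0.0008, -0.0004, -0.003, 0, 0, -0.0008, -0.0004, -0.003, 0, 0, -0.0008, -0.0004, -0.003, 0, 0])

```text
t: 11.57
eef_pos: [498.8, 337.9, 60.6]
tcp_rot: [-179.9, 0.0, 118.7]
contact_force: [-16.9, -10.5, 23.3]
gripper_width: 13.9
gripper_force: 30.0
```

```bash
python3 look.py 6
```

```text
{'t': 11.5667, 'eef_pos': array([498.83, 337.93,  60.6 ]), 'tcp_rot': array([-179.88,    0.02,  118.68]), 'contact_force': array([-16.89, -10.46,  23.25]), 'wrist_torque': array([-1.64,  2.39, -0.  ]), 'gripper_width': 13.85263627114681}
tcp local [599.52  60.    60.6 ]
wrist 13505 foot top plane [-2.6   0.26 20.03] extent [611.93  20.    18.46 644.94 148.    21.45]
wrist left 2353 [576.21 161.39] [-1.   -0.01] -179.37196275392296
wrist right 496 [599.82 -44.55] [1. 0.] 0.26560018979233463
side 745 foot top plane [12.16  1.98 18.65] extent [611.85 -15.41  15.75 641.89 141.04  22.25]
side left 119 [575.96 161.91] [1.   0.01] 0.8489743506077335
apron 1593 slope deg, z at x=0 32.02517547358054 26.425379735609138
```

Call:
step_arm(rows=[-0.0005, -0.0003, 0, 0, 0, -0.0005, -0.0003, 0, 0, 0, -0.0005, -0.0003, 0, 0, 0, -0.0005, -0.0003, 0, 0, 0, -0.0005, -0.0003, 0, 0, 0, -0.0005, -0.0003, 0, 0, 0, -0.0005, -0.0003, 0, 0, 0, -0.0005, -0.0003, 0, 0, 0, -0.0005, -0.0003, 0, 0, 0, -0.0005, -0.0003, 0, 0, 0, -0.0005, -0.0003, 0, 0, 0, -0.0005, -0.0003, 0, 0, 0])

```text
t: 12.82
eef_pos: [498.8, 337.9, 60.6]
tcp_rot: [-180.0, 0.0, 118.7]
contact_force: [-14.6, -9.0, 22.1]
gripper_width: 13.4
gripper_force: 30.0
```

```bash
python3 look.py 7
```

```text
{'t': 12.8167, 'eef_pos': array([498.83, 337.93,  60.57]), 'tcp_rot': array([-179.96,    0.01,  118.68]), 'contact_force': array([-14.6 ,  -8.98,  22.14]), 'wrist_torque': array([-1.5 ,  2.18, -0.  ]), 'gripper_width': 13.354505879623597}
tcp local [599.52  60.    60.57]
wrist 13443 foot top plane [-3.15  0.44 20.01] extent [611.92  20.05  18.45 644.84 148.01  21.41]
wrist left 2333 [576.1  161.39] [-1.   -0.01] -179.36728956236152
wrist right 489 [600.19 -44.54] [-1. -0.] -179.8321184245242
side 798 foot top plane [ 0.67  1.04 18.93] extent [611.88 -15.    15.76 642.53 140.61  21.91]
side left 118 [574.14 161.91] [1.   0.01] 0.6641546369804845
apron 1575 slope deg, z at x=0 31.912337610857552 26.581814738947454
```

View pics/s7.png

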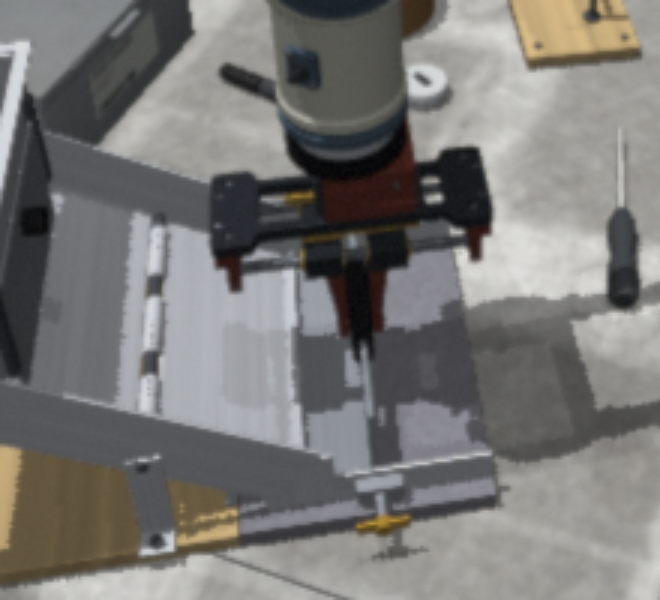

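The upstand is at (370,375), 53 mm in front of the chute origin. The foot lies flat under the unlifted lip, held steadily with about 22 N down and 17 N against the stop.

```bash
python3 -c "
from workcell import r
print(r.close_job())"
```

```text
the job is handed in; nothing more can be done
None
```

The wider strip is off its hooks and slid home against the stop under the unlifted apron, and the gripper still holds it flat on the bed with about 22 N down; I handed the job in at about 13 s, and the interface gave no verdict.

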